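# Close the label printer after a roll change

## Task

The tube-label printer has a fresh roll in it and stands open. Fold the raised print-head carriage down and press it fully home on the label path first, then swing the printer's cover fully shut over it without slamming it. Do it all by pushing with the fingertips on the outer faces: grip nothing, keep the fingers off the thermal head under the carriage and off the inside of the cover, and leave everything else on the bench where it is.

Things in the scene. Friction and masses are not known exactly. Their poses are not given: they have to be found in the camera images.
- printer: Light grey desktop label printer, fixed to the bench. Origin: on the bench under its middle; its x axis points to its rear, y to the left of someone facing its front, z up; its front is at -x. Housing 215 mm deep (x -103 to +112 mm), 150 mm wide, side walls 91 mm high; the rear housing reaches 117 mm. The label roll, 72 mm in diameter and 60 mm wide, lies across it at x +47 mm, top at 122 mm.
- carriage (a joint): Angle of the print-head carriage, rad: 0 = folded down and fully home, about 1.15 to 1.4 = standing up (start). Stiff friction hinge (0.13 N m): it stays where it is left, about 1 to 2 N near its edge moves it. It folds down towards the front of the printer (-x).
- carriage_hinge (a point): Point on the carriage's hinge line, mid-width (the line is parallel to the printer's y), at x -10 mm, z 82 mm in the printer's frame. Its axes turn with the carriage: the carriage runs from here along its own -x.
- carriage_edge (a point): Middle of the free edge of the carriage's outer face (the face that is on top when folded down and looks to the rear when raised): 82 mm from the hinge along the carriage's -x and 14 mm along its +z. The carriage is a black plate 112 mm wide, 82 mm long and 14 mm thick; folded down its outer face lies 96 mm above the bench.
- thermal_head (a point): Middle of the underside of the metal and ceramic print head on the underside of the carriage, 100 mm wide, 58 mm long, 7 to 11 mm thick. Delicate: fingers must not touch it.
- cover (a joint): Angle of the cover, rad: 0 = fully shut, about 1.6 to 1.8 = open, leaning back past upright (start). Stiff friction hinge (0.45 N m): it stays where it is left, about 1 to 4 N near its front edge moves it. A raised carriage stands in its way.
- cover_hinge (a point): Point on the cover's hinge line, mid-width (the line is parallel to the printer's y), at the rear of the printer at x +100 mm, z 122 mm in the printer's frame. Its axes turn with the cover: the cover runs from here along its own -x.
- cover_edge (a point): Middle of the front edge of the cover's outer face (on top when shut, looking to the rear when open): 203 mm from the hinge along the cover's -x and 16 mm along its +z. The cover is 150 mm wide, with a clear window, 42 mm side skirts and a 56 mm front lip; shut, its outer face lies 138 mm above the bench.
- cover_inside (a point): Middle of the inner face of the cover. Fingers must not touch or hook the inner lining, which covers this face and the back of the front lip.
- spare_roll: Spare label roll lying flat beside the printer, 90 mm in diameter, 52 mm high; origin under its centre. To be left alone.
- tube_rack: Purple rack, 200 x 70 mm and 48 mm high, with capped tubes standing 116 mm high; origin under its centre. To be left alone.
- tip_box: Closed yellow pipette-tip box, 124 x 86 x 82 mm; origin under its centre. To be left alone.
- marker_pen: Marker pen lying beside the printer, 125 mm long, 14 mm thick; origin under its middle, x along it. To be left alone.
- cap_a: Blue screw cap, 33 mm in diameter, 13 mm high; origin under its centre. To be left alone.
- cap_b: Blue screw cap, 33 mm in diameter, 13 mm high; origin under its centre. To be left alone.
- reagent_bottle: Amber jar with a blue cap, 60 mm in diameter, 110 mm high; origin under its centre. To be left alone.
- beaker: Grey beaker, 84 mm in diameter, 95 mm high; origin under its centre. To be left alone.

How it is judged:
By the outcome, as a careful person would: the job done as asked, in the order asked, and still so for the second after the job is handed in, with the robot touching nothing.
It also fails if it takes over 56 s, if anything falls off the work surface, if the arm or the gripper's body presses on something with over 40 N, if the wrist force passes 120 N, or if a joint passes its speed limit or range.

## Robot

A 6-joint arm with a two-finger parallel gripper is mounted at the origin on the work surface. World frame = base frame: x ahead of the robot, y to its left, z up, the work surface at z = 0. Lengths are in m, angles in rad, forces in N, time in s.
With the tool pointing down it reaches from about 0.275 to 0.875 m from the base axis. Payload 12.5 kg.
Tool frame: the origin (TCP) lies at the very end of the fingers, on their centre line; the grasp point (between the pads) lies 19 mm behind it; z points along the fingers, y is the line along which they close (so a half turn about z gives the same grasp; the last joint's range is limited). The gripper opens to 85 mm and grips with 20 to 120 N. Pads are 22 mm wide; open, the fingers measure 114 mm over their backs; the gripper's body (76 mm by 85 mm) begins 54 mm behind the grasp point. The pads swing forward as they close: fully open they stand 13 mm farther back than shut.
Start: joints at [1.243, 0.351, 1.652, -0, 1.139, -0.085], TCP at [0.132, 0.534, 0.231] pointing down, gripper open.
Joint ranges: [-2.75, 2.75], [-0.79, 2.1], [0.01, 2.65], [-1.57, 4.71], [0.07, 3.14], [-2.87, 2.87]. Speed limits (rad/s): [2.22, 2.22, 2.79, 3.14, 3.14, 3.14].

## Interface

Orientations are given as a unit quaternion [x, y, z, w].
In Python, from workcell import env, imaging gives the robot as it stands.
- The arm moves only by the tool arm_command, never from a script. Its argument "increments" is a list of rows, each an object with "delta_pos": the shift along the tool's x, y, z in units of 1 m (1.0 is 1 m), a list of three; "turn": the turn, a rotation vector about the tool's x, y, z in units of pi rad (1.0 is pi rad), a list of three. A call has 1 to 12 rows; each row shifts and turns the commanded pose from where the row before left it, along the tool's axes as they then stand; what a row does not reach is not made up. A row lasts 1/12 s, in which the tool goes at most 41.7 mm and 7.16 degrees, less where a joint would pass 70% of its speed; a pose out of reach is approached as far as the arm can. A call with a number of a shift or a turn outside -1 to 1 is refused whole. A call with a gripper value outside its range is refused whole. "fingers" is the closure, from 0 (fully open) to 1 (shut), set as the call begins (left out, the last holds). The fingers move at their own pace and stop on an object; the grip force is fixed at half the most. Time passes only in rows, so rows that do not move let the fingers close. It gives the time, the measured TCP pose, the force, the opening and the grip force at its end, in the units of the state.
- env.get_obs(): the state, without advancing time (a new reading comes with each control period).
- imaging.read_camera(name): name is "side" or "top" or "wrist"; returns the picture (400x640x3 uint8, red, green, blue); there is no depth.
- imaging.get_calibration(name): a dict with "fovy" (degrees; the focal length in pixels is half the picture's height over the tangent of half this angle, whatever the lens; pixels are square), "cx", "cy" (the principal point, pixels), "world_from_camera" (4x4, takes a point from camera to world coordinates). Camera axes: x right, y down, z forward; pixel columns grow to the right and rows downward; lengths in m; the calibration is good to about 2 mm. A picture is of the moment at which its call begins: read the wrist's pose just before it. get_calibration takes no time and is no camera call; for the wrist camera it gives the pose at the moment of the call.
- env.job_done(): hands the job in; it is judged then, once.
The state is a dict: "t": time; "joint_pos": joint angles; "dq": joint speeds; "tau": joint torques, N m; "position": TCP position; "orientation": TCP orientation; "ft_force": force on the tool from outside, world axes, zero at the start; "moment": the same for the moment, N m; "width": finger opening in m; "grasp_force": force on a finger pad.
Only numpy, scipy, OpenCV 4.12 (cv2) and the standard library are available. Lean on these libraries where they do the work, as an engineer would, in place of code of your own. Each camera call takes 0.05 s, during which the arm holds its last target. There are 200 camera calls.

## Working session

There is one attempt and no reset: what is moved stays moved. The work goes in short steps, Python scripts to look and compute and a tool call to move; the robot and the scene stay as the last step left them, time stands still between calls to the robot, and variables do not carry over. Pictures are saved under pics/ and viewed, at most 10 in all, crops included, and the job is handed in when it is done.

Besides the shell and the picture viewer there is one more tool, called after "Emit:" as name([rows], argument=value, ...), one row to a line, values as JSON. arm_command: Moves the arm, as the interface text tells. Shifts and turns lie within -1 to 1; 1 stands for 1 m of shift or pi rad of turn. Its arguments: {"type":"object","properties":{"increments":{"type":"array","items":{"type":"object","properties":{"delta_pos":{"type":"array","items":{"type":"number"}},"turn":{"type":"array","items":{"type":"number"}}}}},"fingers":{"type":"number"}},"required":["increments"]}

```bash
mkdir -p pics; python3 - <<'E'
from workcell import env, imaging
import cv2, numpy as np
o=env.get_obs(); print({k:np.round(v,3).tolist() for k,v in o.items()})
for n in ("side","top"):
    c=imaging.get_calibration(n); print(n,c["fovy"],c["cx"],c["cy"],np.round(c["world_from_camera"],4).tolist())
    cv2.imwrite(f"pics/{n}0.png",imaging.read_camera(n)[:,:,::-1])
E
```

```text
{'t': 0.0, 'joint_pos': [1.243, 0.351, 1.652, -0.0, 1.139, -0.085], 'dq': [-0.002, -0.001, 0.002, -0.001, -0.0, -0.001], 'tau': [-0.002, -50.608, -29.142, -0.0, 0.004, 0.0], 'position': [0.132, 0.534, 0.231], 'orientation': [0.121, 0.993, -0.001, -0.0], 'ft_force': [0.231, -0.41, 0.693], 'moment': [0.011, 0.023, -0.011], 'grasp_force': 0.0, 'width': 0.085}
side 49.25236529173016 318.3595560118459 195.2757333750023 [[0.8993, -0.2195, 0.3782, 0.0763], [-0.4372, -0.4728, 0.7651, -0.8693], [0.0109, -0.8534, -0.5212, 0.7084], [0.0, 0.0, 0.0, 1.0]]
top 50.37779054362632 310.4836770633239 205.66548680871176 [[0.0002, -0.9847, 0.1744, 0.3191], [-1.0, -0.0018, -0.0091, 0.0056], [0.0093, -0.1744, -0.9846, 1.3185], [0.0, 0.0, 0.0, 1.0]]
```

View pics/top0.png

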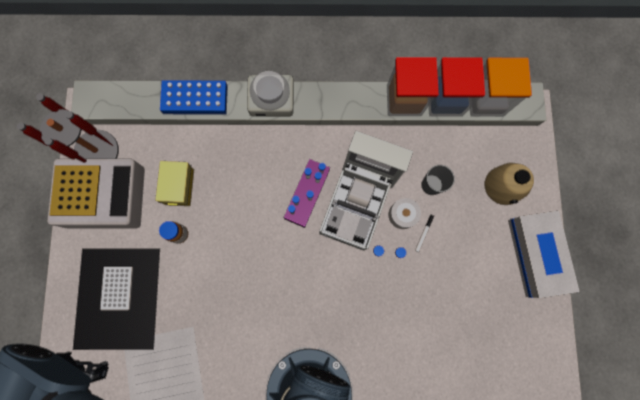

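View pics/side0.png

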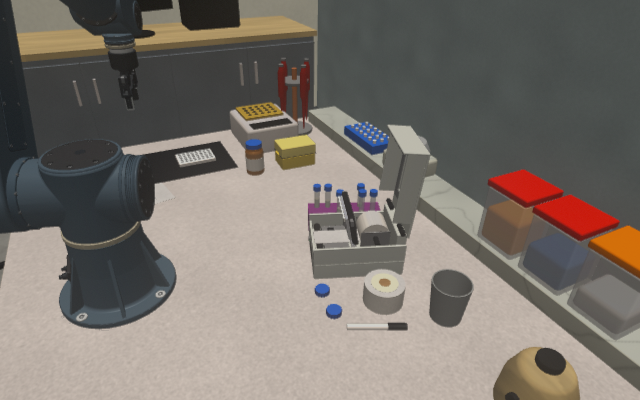

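The top view shows the printer with its front rim from about (321,236) to (370,248) and the cover at (380,155). The carriage stands up, and the rack is on its left and the spare roll on its right. I'll enlarge both views.

```bash
python3 - <<'E'
import cv2
a=cv2.imread("pics/top0.png")[125:255,280:440]; cv2.imwrite("pics/topc.png",cv2.resize(a,None,fx=4.6,fy=4.6,interpolation=cv2.INTER_CUBIC))
a=cv2.imread("pics/side0.png")[120:285,295:425]; cv2.imwrite("pics/sidec.png",cv2.resize(a,None,fx=3.6,fy=3.6,interpolation=cv2.INTER_CUBIC))
E
```

```text
(no output)
```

View pics/topc.png

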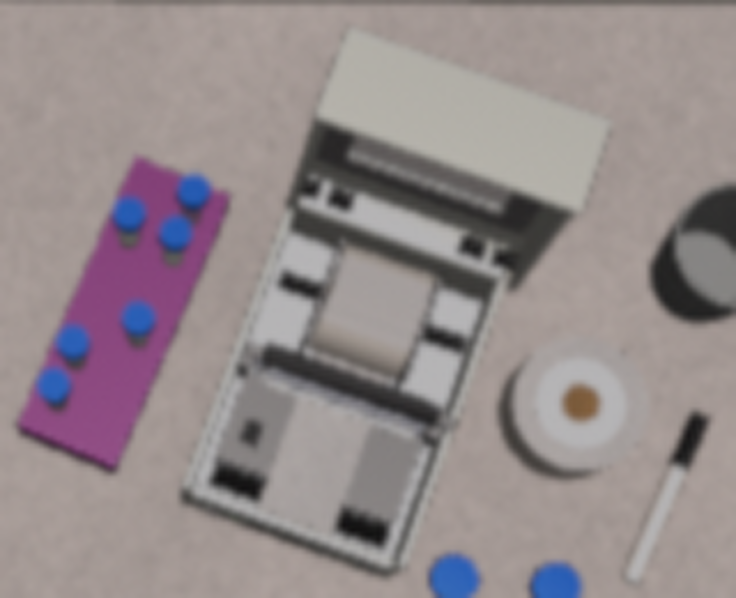

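View pics/sidec.png

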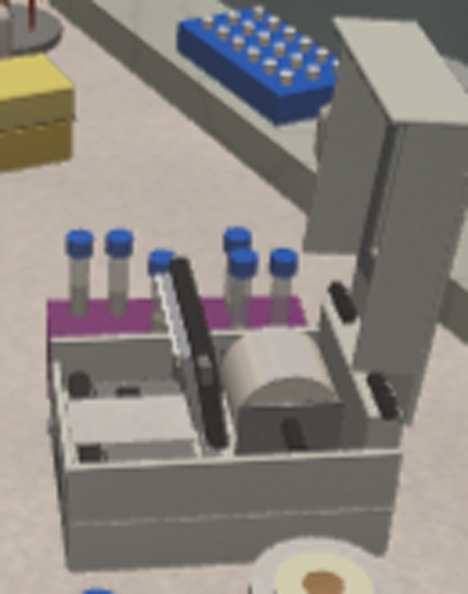

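The crops show the front rim corners at about (188,490) and (395,565) in the top crop. The cover lip's outer edge runs from (350,30) to (610,122), and the carriage's raised far corner is at about (190,262) in the side crop. Next I'll cast rays.

```bash
cat > h.py <<'E'
from workcell import env, imaging
import numpy as np
def ray(n,p):
    c=imaging.get_calibration(n); f=200/np.tan(np.radians(c["fovy"]/2)); T=np.array(c["world_from_camera"])
    return T[:3,3], T[:3,:3]@np.array([(p[0]-c["cx"])/f,(p[1]-c["cy"])/f,1])
def plane(n,p,nrm,d):
    o,v=ray(n,p); return o+v*(d-nrm@o)/(nrm@v)
tc=lambda u,v:(280+u/4.6-.4,125+v/4.6-.4)
sc=lambda u,v:(295+u/3.6-.4,120+v/3.6-.4)
Z=np.array([0,0,1.])
E
python3 - <<'E'
from h import *
FL=plane("top",tc(186,490),Z,.091); FR=plane("top",tc(398,566),Z,.091)
sFL=plane("side",sc(48,338),Z,.091); sFR=plane("side",sc(66,462),Z,.091); sRR=plane("side",sc(400,455),Z,.091)
print(FL,FR,np.linalg.norm(FL-FR)); print(sFL,sFR,sRR,np.linalg.norm(sFL-sFR),np.linalg.norm(sFR-sRR))
for L,R in ((FL,FR),(sFL,sFR)):
    y=(L-R)/np.linalg.norm(L-R); print("yaw by front",np.degrees(np.arctan2(-y[0],y[1])))
d=sRR-sFR; print("yaw by side",np.degrees(np.arctan2(d[1],d[0])))
TL=plane("top",tc(290,208),Z,.091);d=TL-FL;print("yaw top left wall",np.degrees(np.arctan2(d[1],d[0])),np.linalg.norm(d))
for yaw in np.radians([-20,-18]):
    X=np.array([np.cos(yaw),np.sin(yaw),0]);Y=np.array([-X[1],X[0],0])
    O=(FL+FR+sFL+sFR)/4*[1,1,0]+.103*X; print("O",O)
    def loc(n,p,y):
        q=plane(n,p,Y,Y@O+y)-O; return np.round([X@q*1e3,Y@q*1e3,q[2]*1e3])
    print("carr far top outer",loc("side",sc(190,262),.056),"tophinge",loc("side",sc(228,440),-.056))
    print("cover top L/R outer",loc("top",tc(350,30),.075),loc("top",tc(610,122),-.075),"inner",loc("top",tc(318,122),.075),loc("top",tc(578,212),-.075))
    print("cover side far outer, inner",loc("side",sc(403,20),.075),loc("side",sc(335,18),.075),"near inner",loc("side",sc(393,122),-.075))
E
```

```text
[ 0.46155888 -0.03348834  0.091     ] [ 0.4138261  -0.16629953  0.091     ] 0.14112841631389397
[ 0.46149899 -0.03168863  0.091     ] [ 0.41306186 -0.16378456  0.091     ] [ 0.60837912 -0.24752755  0.091     ] 0.14069644490095215 0.21251287821348253
yaw by front -19.76860661713459
yaw by front -20.13705320746917
yaw by side -23.20741177942739
yaw top left wall -20.338029576913886 0.1957744453481384
O [ 0.5342748  -0.13404334  0.        ]
carr far top outer [ -8.  56. 158.] tophinge [  2. -56.  91.]
cover top L/R outer [ 353.   75. -253.] [124. -75. 341.] inner [ 300.   75. -354.] [ 75. -75. 334.]
cover side far outer, inner [127.  75. 322.] [ 82.  75. 324.] near inner [ 79. -75. 324.]
O [ 0.53544528 -0.13064402  0.        ]
carr far top outer [ -5.  56. 156.] tophinge [  1. -56.  88.]
cover top L/R outer [-2269.    75.  6587.] [101. -75. 394.] inner [-3930.    75. 12504.] [ 58. -75. 376.]
cover side far outer, inner [132.  75. 318.] [ 86.  75. 322.] near inner [ 78. -75. 320.]
```

```bash
cat >> h.py <<'E'
from scipy.spatial.transform import Rotation as R
O=np.array([.535,-.133,0]); yaw=np.radians(-20.5)
W=R.from_euler("z",yaw).as_matrix()
def st():
    o=env.get_obs(); Q=R.from_quat(o["orientation"]).as_matrix()
    print("t",round(o["t"],2),"TCP printer mm",np.round(W.T@(np.array(o["position"])-O)*1e3,1),"tool axes in printer\n",np.round(W.T@Q,3),"F printer",np.round(W.T@o["ft_force"],1),o["width"])
E
python3 -c "from h import *; st()"
```

```text
t 0.1 TCP printer mm [-610.8  483.3  230.8] tool axes in printer
 [[-0.993 -0.115  0.   ]
 [-0.115  0.993 -0.001]
 [ 0.    -0.001 -1.   ]] F printer [ 0.1 -0.3 -0.6] 0.0856785697587233
```

Emit:
arm_command([
  {"delta_pos": [0, 0, 0], "turn": [0, 0, 0.037]},
  {"delta_pos": [-0.015, -0.011, 0], "turn": [0, 0, 0]},
  {"delta_pos": [-0.03, -0.023, 0], "turn": [0, 0, 0]},
  {"delta_pos": [-0.03, -0.023, 0], "turn": [0, 0, 0]},
  {"delta_pos": [-0.03, -0.023, 0], "turn": [0, 0, 0]},
  {"delta_pos": [-0.03, -0.023, 0], "turn": [0, 0, 0]},
  {"delta_pos": [-0.03, -0.023, 0], "turn": [0, 0, 0]},
  {"delta_pos": [-0.03, -0.023, 0], "turn": [0, 0, 0]},
  {"delta_pos": [-0.03, -0.023, 0], "turn": [0, 0, 0]},
  {"delta_pos": [-0.03, -0.023, 0], "turn": [0, 0, 0]},
  {"delta_pos": [-0.03, -0.023, 0], "turn": [0, 0, 0]},
  {"delta_pos": [-0.03, -0.023, 0], "turn": [0, 0, 0]},
], fingers=1)

```text
t: 1.1
position: [0.3428, 0.1958, 0.2313]
orientation: [0.178, 0.984, 0.0, -0.0]
ft_force: [1.0, 0.9, 0.3]
width: -0.0001
grasp_force: 0.0
```

```bash
python3 -c "from h import *; st()"
```

```text
t 1.1 TCP printer mm [-295.1  240.7  231.3] tool axes in printer
 [[-1.     0.001 -0.   ]
 [ 0.001  1.     0.   ]
 [ 0.     0.    -1.   ]] F printer [0.6 1.2 0.3] -0.00012633695727260906
```

Emit:
arm_command([
  {"delta_pos": [-0.03, -0.022, 0], "turn": [0, 0, 0]},
  {"delta_pos": [-0.03, -0.022, 0], "turn": [0, 0, 0]},
  {"delta_pos": [-0.03, -0.022, 0], "turn": [0, 0, 0]},
  {"delta_pos": [-0.03, -0.022, 0], "turn": [0, 0, 0]},
  {"delta_pos": [-0.03, -0.022, 0], "turn": [0, 0, 0]},
  {"delta_pos": [-0.03, -0.022, 0], "turn": [0, 0, 0]},
  {"delta_pos": [-0.03, -0.022, 0], "turn": [0, 0, 0]},
  {"delta_pos": [-0.03, -0.022, 0], "turn": [0, 0, 0]},
  {"delta_pos": [-0.03, -0.022, 0], "turn": [0, 0, 0]},
  {"delta_pos": [-0.03, -0.022, 0], "turn": [0, 0, 0]},
  {"delta_pos": [-0.025, -0.021, 0], "turn": [0, 0, 0]},
  {"delta_pos": [0, 0, 0], "turn": [0, 0, 0]},
])

```text
t: 2.1
position: [0.5637, -0.1467, 0.2305]
orientation: [0.18, 0.984, -0.0, 0.0]
ft_force: [0.3, -0.3, 0.6]
width: 0.0001
grasp_force: 0.0
```

```bash
python3 - <<'E'
from h import *
import cv2
st()
a=imaging.read_camera("side")[60:285,260:460,::-1]; b=imaging.read_camera("wrist")[:,:,::-1]
a=cv2.resize(a,None,fx=2.6,fy=2.6,interpolation=cv2.INTER_CUBIC)
b=cv2.resize(b,None,fx=.44,fy=.44)
p=np.zeros((585,800,3),np.uint8);p[:585,:520]=a;p[:176,520:800]=b[:,:280];cv2.imwrite("pics/m1.png",p)
E
```

```text
t 2.1 TCP printer mm [ 31.7  -2.7 230.5] tool axes in printer
 [[-1.     0.004  0.001]
 [ 0.004  1.    -0.001]
 [-0.001 -0.001 -1.   ]] F printer [ 0.4 -0.2  0.6] 8.76108847686154e-05
```

View pics/m1.png

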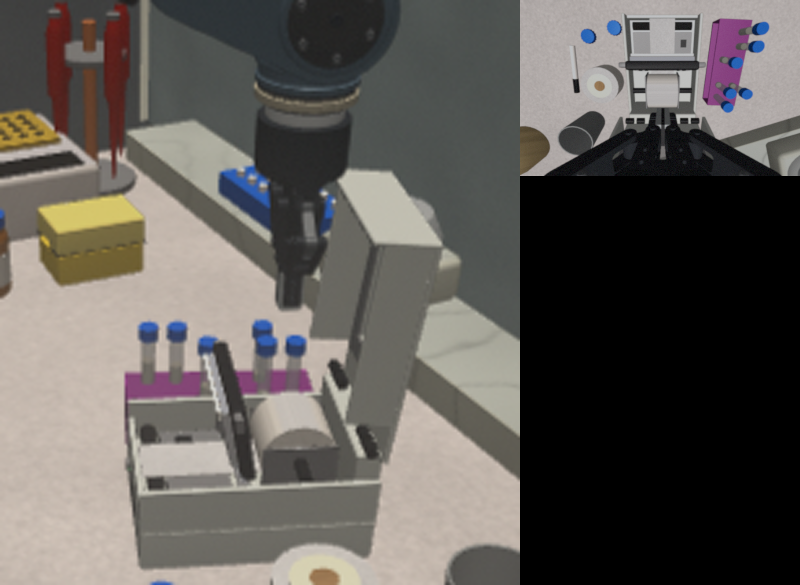

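The side view shows the closed fingertips at about (288,305). They are above the roll, behind the carriage and in front of the cover, with clear space to descend.

Emit:
arm_command([
  {"delta_pos": [0.002, 0.003, 0.02], "turn": [0, 0, 0]},
  {"delta_pos": [0.002, 0, 0.021], "turn": [0, 0, 0]},
  {"delta_pos": [0.002, 0, 0.021], "turn": [0, 0, 0]},
  {"delta_pos": [0, 0, 0.0205], "turn": [0, 0, 0]},
  {"delta_pos": [0, 0, 0], "turn": [0, 0, 0]},
  {"delta_pos": [0.0075, 0, 0], "turn": [0, 0, 0]},
  {"delta_pos": [0.0075, 0, 0], "turn": [0, 0, 0]},
  {"delta_pos": [0.007, 0, 0], "turn": [0, 0, 0]},
  {"delta_pos": [0.0066, 0, 0.0004], "turn": [0, 0, 0]},
  {"delta_pos": [0.0066, 0, 0.0004], "turn": [0, 0, 0]},
  {"delta_pos": [0.0064, 0, 0.0017], "turn": [0, 0, 0]},
  {"delta_pos": [0.0064, 0, 0.0017], "turn": [0, 0, 0]},
])

```text
t: 3.2
position: [0.5122, -0.1203, 0.145]
orientation: [0.179, 0.984, -0.0, 0.001]
ft_force: [2.4, -0.3, 0.3]
width: 0.0002
grasp_force: 0.8
```

```bash
python3 -c "from h import *; st()"
```

```text
t 3.2 TCP printer mm [-25.8   3.9 145. ] tool axes in printer
 [[-1.     0.001  0.001]
 [ 0.001  1.     0.   ]
 [-0.001  0.    -1.   ]] F printer [2.4 0.6 0.3] 0.00016453334353737256
```

Emit:
arm_command([
  {"delta_pos": [0.006, 0, 0.003], "turn": [0, 0, 0]},
  {"delta_pos": [0.006, 0, 0.003], "turn": [0, 0, 0]},
  {"delta_pos": [0.005, 0, 0.004], "turn": [0, 0, 0]},
  {"delta_pos": [0.005, 0, 0.004], "turn": [0, 0, 0]},
  {"delta_pos": [0.004, 0, 0.005], "turn": [0, 0, 0]},
  {"delta_pos": [0.004, 0, 0.005], "turn": [0, 0, 0]},
  {"delta_pos": [0.003, 0, 0.006], "turn": [0, 0, 0]},
  {"delta_pos": [0.003, 0, 0.006], "turn": [0, 0, 0]},
  {"delta_pos": [0.001, 0, 0.003], "turn": [0, 0, 0]},
  {"delta_pos": [0.001, 0, 0.003], "turn": [0, 0, 0]},
])

```text
t: 4.03
position: [0.4766, -0.107, 0.102]
orientation: [0.179, 0.984, 0.0, -0.0]
ft_force: [-1.0, 1.0, 1.3]
width: 0.0001
grasp_force: 0.7
```

```bash
python3 -c "from h import *; st()"
```

```text
t 4.03 TCP printer mm [-63.8   3.9 102. ] tool axes in printer
 [[-1.     0.001 -0.001]
 [ 0.001  1.    -0.   ]
 [ 0.001 -0.    -1.   ]] F printer [-1.3  0.6  1.3] 0.00011971751999757724
```

Nearly down. I'll press slowly past the nominal 96 mm and watch the force.

Emit:
arm_command([
  {"delta_pos": [0, 0, 0.002], "turn": [0, 0, 0]},
  {"delta_pos": [0, 0, 0.002], "turn": [0, 0, 0]},
  {"delta_pos": [0, 0, 0.001], "turn": [0, 0, 0]},
  {"delta_pos": [0, 0, 0.001], "turn": [0, 0, 0]},
  {"delta_pos": [0, 0, 0], "turn": [0, 0, 0]},
])

```text
t: 4.45
position: [0.477, -0.1072, 0.0965]
orientation: [0.179, 0.984, -0.0, 0.0]
ft_force: [0.6, 0.4, 0.4]
width: 0.0004
grasp_force: 0.0
```

Emit:
arm_command([
  {"delta_pos": [0, 0, 0.001], "turn": [0, 0, 0]},
  {"delta_pos": [0, 0, 0], "turn": [0, 0, 0]},
  {"delta_pos": [0, 0, 0], "turn": [0, 0, 0]},
])

```text
t: 4.7
position: [0.4772, -0.1072, 0.096]
orientation: [0.179, 0.984, -0.0, 0.0]
ft_force: [-2.0, 1.2, 5.0]
width: -0.0001
grasp_force: 2.8
```

Emit:
arm_command([
  {"delta_pos": [0, 0, 0.001], "turn": [0, 0, 0]},
  {"delta_pos": [0, 0, 0], "turn": [0, 0, 0]},
  {"delta_pos": [0, 0, 0], "turn": [0, 0, 0]},
])

```text
t: 4.95
position: [0.4772, -0.1072, 0.0958]
orientation: [0.179, 0.984, -0.0, 0.0]
ft_force: [-5.7, 1.3, 19.5]
width: 0.0003
grasp_force: 9.3
```

Emit:
arm_command([
  {"delta_pos": [0, 0, 0.001], "turn": [0, 0, 0]},
  {"delta_pos": [0, 0, 0], "turn": [0, 0, 0]},
  {"delta_pos": [0, 0, 0], "turn": [0, 0, 0]},
])

```text
t: 5.2
position: [0.4773, -0.1072, 0.0957]
orientation: [0.178, 0.984, -0.0, 0.001]
ft_force: [-10.6, 3.1, 31.5]
width: -0.0001
grasp_force: 15.9
```

The carriage sits on a firm stop at 96 mm, so it is home. I'll rise over the cover next.

Emit:
arm_command([
  {"delta_pos": [0, 0, -0.006], "turn": [0, 0, 0]},
  {"delta_pos": [0, 0, -0.02], "turn": [0, 0, 0]},
  {"delta_pos": [0, -0.004, -0.035], "turn": [0, 0, 0]},
  {"delta_pos": [0, 0, -0.035], "turn": [0, 0, 0]},
  {"delta_pos": [0, 0, -0.035], "turn": [0, 0, 0]},
  {"delta_pos": [0, 0, -0.035], "turn": [0, 0, 0]},
  {"delta_pos": [0, 0, -0.035], "turn": [0, 0, 0]},
  {"delta_pos": [0, 0, -0.035], "turn": [0, 0, 0]},
  {"delta_pos": [-0.01, 0, -0.035], "turn": [0, 0, 0]},
  {"delta_pos": [-0.02, 0, -0.02], "turn": [0, 0, 0]},
  {"delta_pos": [-0.02, 0, 0], "turn": [0, 0, 0]},
  {"delta_pos": [0, 0, 0], "turn": [0, 0, 0]},
])

```text
t: 6.2
position: [0.5246, -0.1294, 0.3853]
orientation: [0.179, 0.984, -0.0, 0.001]
ft_force: [0.6, 0.7, -0.4]
width: 0.0001
grasp_force: 0.0
```

```bash
python3 - <<'E'
from h import *
import cv2
st()
a=imaging.read_camera("side")[80:285,270:460,::-1]
cv2.imwrite("pics/m2.png",cv2.resize(a,None,fx=2.8,fy=2.8,interpolation=cv2.INTER_CUBIC))
E
```

```text
t 6.2 TCP printer mm [-1.100e+01 -3.000e-01  3.853e+02] tool axes in printer
 [[-1.     0.002  0.003]
 [ 0.002  1.     0.   ]
 [-0.003  0.    -1.   ]] F printer [ 0.3  0.9 -0.4] 0.00010460478502884525
```

View pics/m2.png

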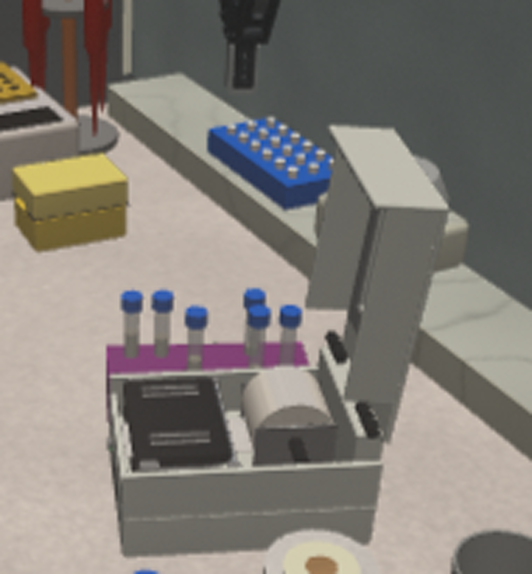

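The carriage lies flat and folded in the printer at about (175,420) in the crop, and the cover is untouched. Now I'll go behind the cover.

Emit:
arm_command([
  {"delta_pos": [-0.024, 0, 0], "turn": [0, 0, 0]},
  {"delta_pos": [-0.024, 0, 0], "turn": [0, 0, 0]},
  {"delta_pos": [-0.024, 0, 0], "turn": [0, 0, 0]},
  {"delta_pos": [-0.024, 0, 0], "turn": [0, 0, 0]},
  {"delta_pos": [-0.024, 0, 0], "turn": [0, 0, 0]},
  {"delta_pos": [-0.024, 0, 0], "turn": [0, 0, 0]},
  {"delta_pos": [-0.024, 0, 0], "turn": [0, 0, 0]},
  {"delta_pos": [-0.024, 0, 0], "turn": [0, 0, 0]},
  {"delta_pos": [0, 0, 0], "turn": [0, 0, 0]},
  {"delta_pos": [0, 0, 0], "turn": [0, 0, 0]},
])

```text
t: 7.08
position: [0.7021, -0.196, 0.3828]
orientation: [0.179, 0.984, 0.0, -0.001]
ft_force: [0.2, -0.3, -1.2]
width: 0.0
grasp_force: 0.0
```

```bash
python3 - <<'E'
from h import *
import cv2
st()
a=imaging.read_camera("side")[50:255,270:460,::-1]
cv2.imwrite("pics/m3.png",cv2.resize(a,None,fx=2.8,fy=2.8,interpolation=cv2.INTER_CUBIC))
E
```

```text
t 7.08 TCP printer mm [178.6  -0.5 382.8] tool axes in printer
 [[-1.     0.001 -0.003]
 [ 0.001  1.    -0.   ]
 [ 0.003 -0.    -1.   ]] F printer [ 0.3 -0.2 -1.2] 8.599837288843312e-06
```

View pics/m3.png

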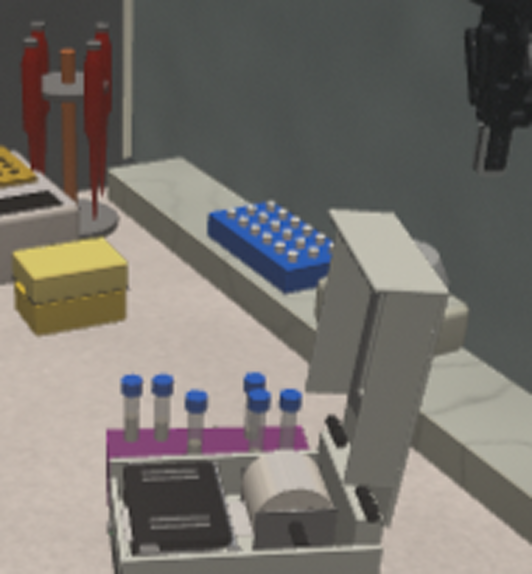

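The fingertips, at about (490,165), are well behind the cover's rear edge. I'll descend and approach contact.

Emit:
arm_command([
  {"delta_pos": [0, 0, 0.02], "turn": [0, 0, 0]},
  {"delta_pos": [0, 0, 0.02], "turn": [0, 0, 0]},
  {"delta_pos": [0, 0, 0.02], "turn": [0, 0, 0]},
  {"delta_pos": [0, 0, 0.02], "turn": [0, 0, 0]},
  {"delta_pos": [0.008, 0, 0], "turn": [0, 0, 0]},
  {"delta_pos": [0.008, 0, 0], "turn": [0, 0, 0]},
  {"delta_pos": [0.008, 0, 0], "turn": [0, 0, 0]},
  {"delta_pos": [0.008, 0, 0], "turn": [0, 0, 0]},
  {"delta_pos": [0.008, 0, 0], "turn": [0, 0, 0]},
  {"delta_pos": [0.008, 0, 0], "turn": [0, 0, 0]},
  {"delta_pos": [0.008, 0, 0], "turn": [0, 0, 0]},
])

```text
t: 8.05
position: [0.6487, -0.1758, 0.3061]
orientation: [0.179, 0.984, -0.0, 0.001]
ft_force: [2.4, -0.4, 1.3]
width: -0.0001
grasp_force: 1.3
```

```bash
python3 -c "from h import *; st()"
```

```text
t 8.05 TCP printer mm [ 1.215e+02 -2.000e-01  3.061e+02] tool axes in printer
 [[-1.     0.001  0.003]
 [ 0.001  1.     0.   ]
 [-0.003  0.    -1.   ]] F printer [2.4 0.5 1.3] -6.029883576579548e-05
```

Emit:
arm_command([
  {"delta_pos": [0.0065, 0, 0.0005], "turn": [0, 0, 0]},
  {"delta_pos": [0.0065, 0, 0.0005], "turn": [0, 0, 0]},
  {"delta_pos": [0.0065, 0, 0.0005], "turn": [0, 0, 0]},
  {"delta_pos": [0.0065, 0, 0.0005], "turn": [0, 0, 0]},
  {"delta_pos": [0.009, 0, 0.0015], "turn": [0, 0, 0]},
  {"delta_pos": [0.009, 0, 0.0015], "turn": [0, 0, 0]},
  {"delta_pos": [0.009, 0, 0.0015], "turn": [0, 0, 0]},
  {"delta_pos": [0.009, 0, 0.0015], "turn": [0, 0, 0]},
  {"delta_pos": [0.0085, 0, 0.0035], "turn": [0, 0, 0]},
  {"delta_pos": [0.0085, 0, 0.0035], "turn": [0, 0, 0]},
  {"delta_pos": [0.0085, 0, 0.0035], "turn": [0, 0, 0]},
  {"delta_pos": [0.0085, 0, 0.0035], "turn": [0, 0, 0]},
])

```text
t: 9.05
position: [0.5589, -0.1422, 0.2822]
orientation: [0.179, 0.984, 0.0, -0.0]
ft_force: [1.9, -0.4, -0.3]
width: -0.0002
grasp_force: 0.9
```

```bash
python3 -c "from h import *; st()"
```

```text
t 9.05 TCP printer mm [ 2.560e+01 -2.000e-01  2.822e+02] tool axes in printer
 [[-1.     0.001 -0.   ]
 [ 0.001  1.    -0.   ]
 [ 0.    -0.    -1.   ]] F printer [ 1.9  0.3 -0.3] -0.0002078218566589855
```

Emit:
arm_command([
  {"delta_pos": [0.0075, 0, 0.0045], "turn": [0, 0, 0]},
  {"delta_pos": [0.0075, 0, 0.0045], "turn": [0, 0, 0]},
  {"delta_pos": [0.0075, 0, 0.0045], "turn": [0, 0, 0]},
  {"delta_pos": [0.0075, 0, 0.0045], "turn": [0, 0, 0]},
  {"delta_pos": [0.0065, 0, 0.0065], "turn": [0, 0, 0]},
  {"delta_pos": [0.0065, 0, 0.0065], "turn": [0, 0, 0]},
  {"delta_pos": [0.0065, 0, 0.0065], "turn": [0, 0, 0]},
  {"delta_pos": [0.0065, 0, 0.0065], "turn": [0, 0, 0]},
  {"delta_pos": [0.005, 0, 0.0075], "turn": [0, 0, 0]},
  {"delta_pos": [0.005, 0, 0.0075], "turn": [0, 0, 0]},
  {"delta_pos": [0.005, 0, 0.0075], "turn": [0, 0, 0]},
  {"delta_pos": [0.005, 0, 0.0075], "turn": [0, 0, 0]},
])

```text
t: 10.05
position: [0.4883, -0.1157, 0.2078]
orientation: [0.179, 0.984, -0.0, 0.0]
ft_force: [2.2, -0.3, 0.4]
width: -0.0003
grasp_force: 0.6
```

```bash
python3 -c "from h import *; st()"
```

```text
t 10.05 TCP printer mm [-4.980e+01 -1.000e-01  2.078e+02] tool axes in printer
 [[-1.     0.001  0.   ]
 [ 0.001  1.    -0.   ]
 [-0.    -0.    -1.   ]] F printer [2.2 0.5 0.4] -0.00032514917116355474
```

Emit:
arm_command([
  {"delta_pos": [0.003, 0, 0.0065], "turn": [0, 0, 0]},
  {"delta_pos": [0.003, 0, 0.0065], "turn": [0, 0, 0]},
  {"delta_pos": [0.003, 0, 0.0065], "turn": [0, 0, 0]},
  {"delta_pos": [0.003, 0, 0.0065], "turn": [0, 0, 0]},
  {"delta_pos": [0.003, 0, 0.0065], "turn": [0, 0, 0]},
  {"delta_pos": [0.001, 0, 0.0045], "turn": [0, 0, 0]},
  {"delta_pos": [0.001, 0, 0.0045], "turn": [0, 0, 0]},
  {"delta_pos": [0.001, 0, 0.004], "turn": [0, 0, 0]},
  {"delta_pos": [0.001, 0, 0.004], "turn": [0, 0, 0]},
  {"delta_pos": [0, 0, 0.0025], "turn": [0, 0, 0]},
  {"delta_pos": [0, 0, 0.0025], "turn": [0, 0, 0]},
  {"delta_pos": [0, 0, 0.002], "turn": [0, 0, 0]},
])

```text
t: 11.05
position: [0.4709, -0.1092, 0.1519]
orientation: [0.179, 0.984, -0.0, -0.0]
ft_force: [-0.9, 0.2, 1.3]
width: 0.0002
grasp_force: 0.6
```

Emit:
arm_command([
  {"delta_pos": [0, 0, 0.0015], "turn": [0, 0, 0]},
  {"delta_pos": [0, 0, 0.0015], "turn": [0, 0, 0]},
  {"delta_pos": [0, 0, 0.001], "turn": [0, 0, 0]},
  {"delta_pos": [0, 0, 0.001], "turn": [0, 0, 0]},
  {"delta_pos": [0, 0, 0.001], "turn": [0, 0, 0]},
  {"delta_pos": [0, 0, 0], "turn": [0, 0, 0]},
])

```text
t: 11.55
position: [0.4709, -0.1091, 0.146]
orientation: [0.179, 0.984, 0.0, -0.0]
ft_force: [-0.3, 0.1, -0.2]
width: 0.0002
grasp_force: 0.0
```

Emit:
arm_command([
  {"delta_pos": [0, 0, 0.001], "turn": [0, 0, 0]},
  {"delta_pos": [0, 0, 0.001], "turn": [0, 0, 0]},
  {"delta_pos": [0, 0, 0.001], "turn": [0, 0, 0]},
  {"delta_pos": [0, 0, 0.001], "turn": [0, 0, 0]},
  {"delta_pos": [0, 0, 0.001], "turn": [0, 0, 0]},
  {"delta_pos": [0, 0, 0.001], "turn": [0, 0, 0]},
  {"delta_pos": [0, 0, 0.001], "turn": [0, 0, 0]},
  {"delta_pos": [0, 0, 0], "turn": [0, 0, 0]},
])

```text
t: 12.22
position: [0.4709, -0.1091, 0.1389]
orientation: [0.179, 0.984, -0.0, -0.0]
ft_force: [0.2, 1.1, 0.1]
width: 0.0003
grasp_force: 0.0
```

Emit:
arm_command([
  {"delta_pos": [0, 0, 0.001], "turn": [0, 0, 0]},
  {"delta_pos": [0, 0, 0], "turn": [0, 0, 0]},
  {"delta_pos": [0, 0, 0], "turn": [0, 0, 0]},
])

```text
t: 12.47
position: [0.4709, -0.1092, 0.1381]
orientation: [0.179, 0.984, -0.0, 0.0]
ft_force: [0.1, 0.7, 0.0]
width: -0.0002
grasp_force: 0.0
```

Emit:
arm_command([
  {"delta_pos": [0, 0, 0.001], "turn": [0, 0, 0]},
  {"delta_pos": [0, 0, 0], "turn": [0, 0, 0]},
  {"delta_pos": [0, 0, 0], "turn": [0, 0, 0]},
])

```text
t: 12.72
position: [0.471, -0.1092, 0.1379]
orientation: [0.179, 0.984, -0.0, 0.0]
ft_force: [-3.5, 1.6, 12.6]
width: -0.0003
grasp_force: 6.2
```

Emit:
arm_command([
  {"delta_pos": [0, 0, 0.001], "turn": [0, 0, 0]},
  {"delta_pos": [0, 0, 0], "turn": [0, 0, 0]},
  {"delta_pos": [0, 0, 0], "turn": [0, 0, 0]},
])

```text
t: 12.97
position: [0.471, -0.1092, 0.1377]
orientation: [0.178, 0.984, -0.0, 0.0]
ft_force: [-9.4, 2.6, 24.2]
width: -0.0004
grasp_force: 12.3
```

It has reached a firm stop at 138 mm. I'll retreat upward and check.

Emit:
arm_command([
  {"delta_pos": [0, 0, -0.004], "turn": [0, 0, 0]},
  {"delta_pos": [0, 0, -0.015], "turn": [0, 0, 0]},
  {"delta_pos": [0, 0, -0.03], "turn": [0, 0, 0]},
  {"delta_pos": [0, 0, -0.03], "turn": [0, 0, 0]},
  {"delta_pos": [0, 0, -0.03], "turn": [0, 0, 0]},
  {"delta_pos": [0, 0, -0.03], "turn": [0, 0, 0]},
  {"delta_pos": [0, 0, 0], "turn": [0, 0, 0]},
  {"delta_pos": [0, 0, 0], "turn": [0, 0, 0]},
])

```text
t: 13.63
position: [0.4714, -0.1093, 0.2762]
orientation: [0.179, 0.984, -0.0, 0.002]
ft_force: [0.2, -0.2, -0.8]
width: 0.0001
grasp_force: 0.0
```

```bash
python3 - <<'E'
from h import *
import cv2
st()
a=imaging.read_camera("side")[80:345,260:480,::-1]
cv2.imwrite("pics/m4.png",cv2.resize(a,None,fx=2.2,fy=2.2,interpolation=cv2.INTER_CUBIC))
E
```

```text
t 13.63 TCP printer mm [-6.790e+01 -1.000e-01  2.762e+02] tool axes in printer
 [[-1.     0.001  0.003]
 [ 0.001  1.     0.   ]
 [-0.003  0.    -1.   ]] F printer [ 0.3 -0.1 -0.8] 6.502747368795919e-05
```

View pics/m4.png

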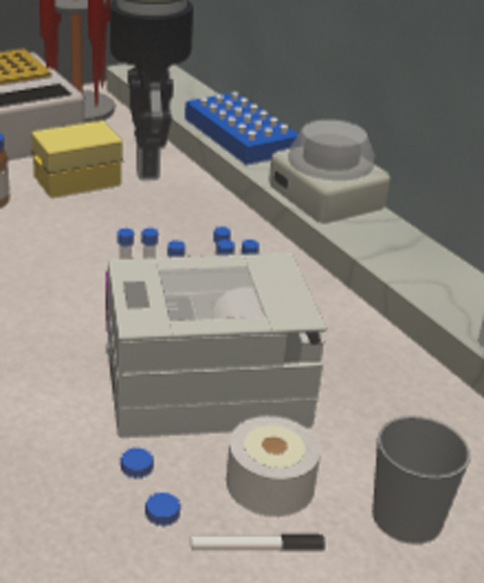

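The picture shows the cover shut flat at about (215,295), the other items where they were, and the fingers clear at (148,175).

```bash
python3 -c "
from workcell import env
print(env.job_done())"
```

```text
the job is handed in; nothing more can be done
None
```

I folded the carriage down and pressed it home (firm stop at 96 mm), then closed the cover gently (firm stop at 138 mm), left everything else where it was, and handed the job in at about 14 s.

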